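# Rebuild the microscope swing-arm pivot: washer, then bushing, on the bolt

### The arm

A 6-joint arm with a two-finger parallel gripper is mounted at the origin on the work surface. World frame = base frame: x ahead of the robot, y to its left, z up, the work surface at z = 0. Lengths are in m, angles in degrees, forces in N, time in s.
With the tool pointing down it reaches from about 0.25 to 0.725 m from the base axis. Payload 9.7 kg.
Tool frame: the origin (TCP) lies at the very end of the fingers, on their centre line; the grasp point (between the pads) lies 19 mm behind it; z points along the fingers, y is the direction in which the jaws open and shut (so a half turn about z gives the same grasp; the last joint's range is limited). The gripper opens to 85 mm and grips with 20 to 120 N. Pads are 22 mm wide; open, the fingers measure 114 mm over their backs; the gripper's body (76 mm by 85 mm) begins 54 mm behind the grasp point. The pads swing forward as they close: fully open they stand 13 mm farther back than shut.
Start: joints at [-63.083, 4.979, 10.078, 95.1, 0, 90], TCP at [0.249, -0.49, 0.231] pointing down, gripper open.
Joint ranges: [-179.16, 179.16], [-48.56, 103.87], [-65.8, 70.77], [-126.05, 130.52], [-82.76, 87.17], [-180, 180]. Speed limits (degrees/s): [127.2, 127.2, 147.25, 180, 180, 180].

### API

Orientations are given as [roll, pitch, yaw] about the fixed x, y, z axes, in that order (R = Rz(yaw) Ry(pitch) Rx(roll)).
In Python, from workcell import bot gives the robot as it stands. The module is installed in compiled form; this text tells all that it offers.
- The arm moves only by the tool arm_command, never from a script. Its argument "increments" is a list of rows, each a list of 7 numbers: the gripper command: -1 is fully open, 1 is shut, values between are in proportion, then the shift along the tool's x, y, z in cm, then the turn, a rotation vector about the tool's x, y, z in degrees. In form: [[gripper, x, y, z, rx, ry, rz], ...]. A call has 1 to 10 rows; each row shifts and turns the commanded pose from where the row before left it, along the tool's axes as they then stand; what a row does not reach is not made up. A row lasts 1/8 s, in which the tool goes at most 62.5 mm and 10.7 degrees, less where a joint would pass 70% of its speed; a pose out of reach is approached as far as the arm can. A call is refused whole if a number of a shift passes 6.25 or a number of a turn 10.7, either way. A call with a gripper value outside its range is refused whole. The fingers move at their own pace and stop on an object; "grip_force" is the grip in N (left out, the last holds). Time passes only in rows, so rows that do not move let the fingers close. It gives the time, the measured TCP pose, the force and the opening at its end, in the units of the state.
- bot.get_obs(): the state, without advancing time (a new reading comes with each control period).
- bot.camera(name): name is "side" or "top"; returns a dict with "color" (480x640x3 uint8, red, green, blue), "fx", "fy", "cx", "cy" (pixels), "origin" and "attitude" of the camera in the world. Camera axes: x right, y up, looking along -z (the intrinsics and any distortion apply to the point x, -y, -z); pixel columns grow to the right and rows downward; lengths in m; the calibration is good to about 2 mm. A picture is of the moment at which its call begins. There is no depth.
- bot.job_done(): hands the job in, once; it reports no verdict.
The state is a dict: "time": time; "q": joint angles; "qd": joint speeds; "joint_efforts": joint torques, N m; "ee_pos": TCP position; "tcp_rot": TCP orientation; "wrist_force": force on the tool from outside, world axes, zero at the start; "torque": the same for the moment, N m; "opening": finger opening in m.
Only numpy, scipy, OpenCV 4.12 (cv2) and the standard library are available. Lean on these libraries where they do the work, as an engineer would, in place of code of your own. Each camera call takes 0.05 s, during which the arm holds its last target. There are 200 camera calls.

### The job

Finish the pivot stack of the microscope's swing arm: the aluminium spacer is already on the upright bolt, so thread the white washer down onto the spacer first, and then the brass bushing down onto the washer. Both must lie flat on what is below them, with the bolt through them. Leave the black bushing, whose hole is too small, where it lies.

Things in the scene. Friction and masses are not known exactly. Their poses are not given: they have to be found in the camera images.
- seat (a point): The pivot stand: a fixed grey base plate (120 x 100 x 18 mm) on the bench with an upright dark steel bolt in its middle, and on the bolt an aluminium spacer (44 mm across, 20 mm high), already in place and fixed. This point is on the bolt's axis at the level of the spacer's top face, 38 mm above the bench; z is up along the bolt. The bolt is 18 mm thick and stands 48 mm above this point; its last 20 mm taper to a flat tip 8 mm across.
- washer_center (a point): White plastic thrust washer, loose, lying flat on the bench: a thick flat ring, 56 mm outside, hole 28 mm, 12 mm thick, about 30 g. The point is its centre, half-way up (6 mm above its underside) on the axis of the hole; z along that axis. Either face may be up.
- bushing_center (a point): Brass bushing, loose, standing on end on the bench: a plain tube, 44 mm outside, hole 28 mm, 26 mm high, about 180 g. The point is its centre, half-way up (13 mm above its underside) on the axis of the hole; z along that axis. Either end may be up.
- wrong_center (a point): Black plastic bushing that does not belong here, loose, standing on end on the bench: 44 mm outside, hole only 14 mm, 26 mm high. The point is its centre, half-way up. To be left alone.
Mind the look-alikes: they are no part of the job. Of the things that look like the part that bears bushing_center, the smallest one is meant. There is more than one size of the part that bears washer_center; the job needs the largest.

How it is judged (in metres and radians):
On the way, in this order (a step that is already met when the one before it is completed fails the run):
1. the white washer lies on the spacer, with the bolt through it (z of washer_center in the frame of seat between 0.002 and 0.01 m and horizontal distance between washer_center and seat below 0.01 m and angle between the z axis of washer_center and the z axis of seat, either way round below 0.18 rad), for 0.2 s.
2. the brass bushing stands on the washer, with the bolt through it (all of step 1 and z of bushing_center in the frame of seat between 0.02 and 0.03 m and horizontal distance between bushing_center and seat below 0.01 m and angle between the z axis of bushing_center and the z axis of seat, either way round below 0.18 rad), for 0.2 s.
At the end, for the whole second after the job is handed in: The white washer lies on the spacer (within 4 mm in height) and the brass bushing on the washer (within 5 mm in height), both with the bolt through them (centres within 10 mm of the bolt's axis), flat within 10 degrees, and at rest (all of step 2 and linear speed of each of washer, bushing below 0.02 m/s); the robot touches nothing.
It fails at once if the black bushing is moved more than 30 mm (distance of wrong_center from where it was at the start of the episode above 0.03 m).
It also fails if it takes over 54 s, if anything falls off the work surface, if the arm or the gripper's body presses on something with over 40 N, if the wrist force passes 120 N, or if a joint passes its speed limit or range.

## Working session

There is one attempt and no reset: what is moved stays moved. The work goes in short steps, Python scripts to look and compute and a tool call to move; the robot and the scene stay as the last step left them, time stands still between calls to the robot, and variables do not carry over. Pictures are saved under pics/ and viewed, about 8 in all and at most 12, crops included, and the job is handed in when it is done.

Besides the shell and the picture viewer there is one more tool, called after "Request:" as name(argument=value, ...) on one line, values as JSON. arm_command: Moves the arm, as the interface text tells. Its arguments: {"type":"object","properties":{"increments":{"type":"array"},"grip_force":{"type":"number"}},"required":["increments"]}

```bash
mkdir -p pics; cat > h.py <<'E'
import numpy as np, cv2
from scipy.spatial.transform import Rotation as R
from workcell import bot
def snap(n,f):
    c=bot.camera(n); cv2.imwrite(f'pics/{f}.png',c['color'][:,:,::-1]); return c
def att(c):
    a=np.array(c['attitude'],float)
    return a if a.shape==(3,3) else R.from_euler('xyz',a,degrees=True).as_matrix()
def ray(c,u,v,z):
    A=att(c); d=A@np.array([(u-c['cx'])/c['fx'],-(v-c['cy'])/c['fy'],-1]); o=np.array(c['origin'])
    return o+d*(z-o[2])/d[2]
def proj(c,p):
    q=att(c).T@(np.array(p)-np.array(c['origin'])); return c['cx']+c['fx']*q[0]/-q[2], c['cy']-c['fy']*q[1]/-q[2]
E
python3 - <<'E'
from h import *
for n in ('top','side'):
    c=snap(n,n+'0'); print({k:v for k,v in c.items() if k!='color'})
o=bot.get_obs(); print(o['ee_pos'],o['tcp_rot'],o['opening'],o['time'])
E
```

```text
{'fx': 465.53127459644213, 'fy': 465.53127459644213, 'cx': 317.2034699261128, 'cy': 231.485649422664, 'origin': array([ 0.5031185 , -0.00978036,  0.82620834]), 'attitude': array([  5.39164639,  -0.75536338, -91.18017448])}
{'fx': 533.6055888538551, 'fy': 533.6055888538551, 'cx': 322.78867575384044, 'cy': 238.13407691857634, 'origin': array([ 0.41891763, -0.85303261,  0.55718165]), 'attitude': array([ 59.86143346,   1.07398935, -10.55812024])}
[ 0.248868   -0.49022855  0.2306251 ] [-1.79927031e+02  2.13023386e-03  2.69139915e+01] 0.08542431969497342 0.1
```

View pics/top0.png

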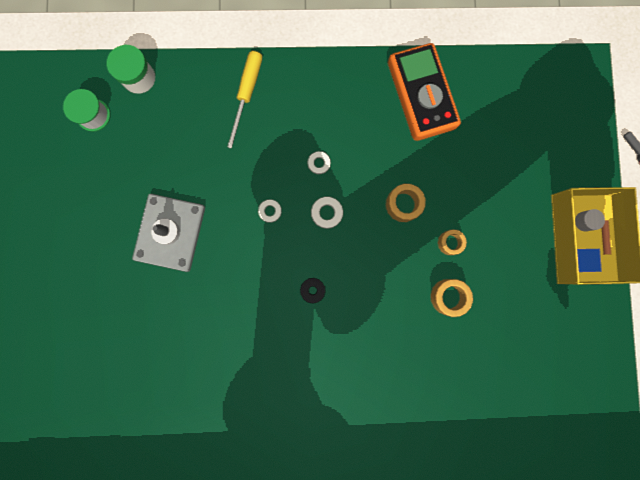

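View pics/side0.png

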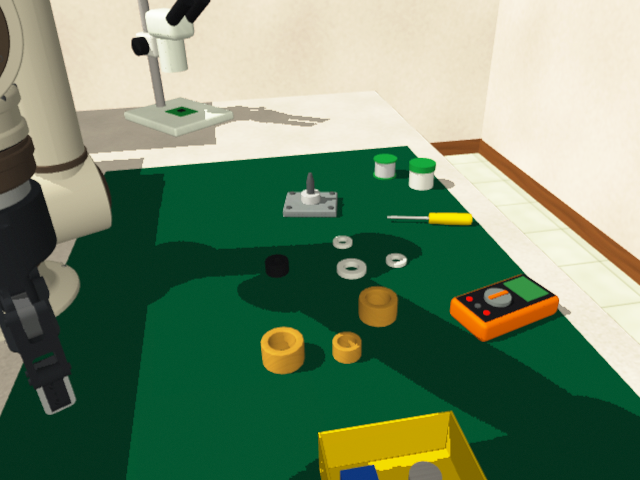

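The top view shows the large washer at (327,212), the smallest brass bushing at (453,242), the black one at (312,291) and the stand at (165,231). The side view agrees: washer (351,268), bushing (347,347), bolt (310,185). I'll enlarge these areas to read them more closely.

```bash
python3 - <<'E'
import cv2,numpy as np
t=cv2.imread('pics/top0.png'); s=cv2.imread('pics/side0.png')
def cr(i,x,y,w=50,h=37): return cv2.resize(i[y-h:y+h,x-w:x+w],(400,296),interpolation=cv2.INTER_CUBIC)
o=np.vstack([np.hstack([cr(t,327,212),cr(t,453,242)]),np.hstack([cr(t,165,231),cr(s,310,190)])])
cv2.imwrite('pics/crop0.png',o)
E
```

```text
(no output)
```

View pics/crop0.png

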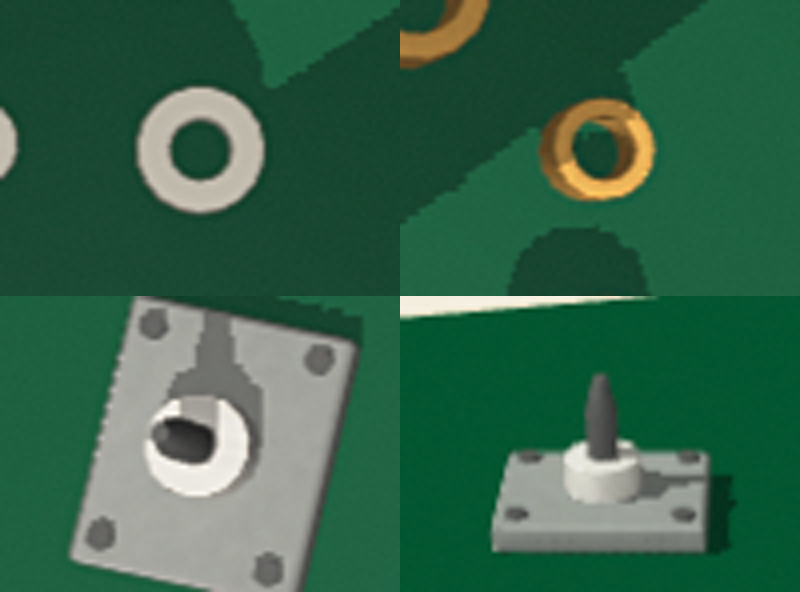

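In the crop the washer centre is (327.2,212.5), the bushing's top face (454.1,242.2), the spacer's top (164.2,231.4) and, from the side, the bolt tip (310,173). I'll compute positions from these and check each against the other camera.

```bash
python3 - <<'E'
from h import *
t=bot.camera('top'); s=bot.camera('side')
W=ray(t,326.9,212.1,.012);B=ray(t,453.8,241.8,.026);S=ray(t,164,231,.038);K=ray(t,312.5,291,.026)
print('W',W,'B',B,'S',S,'K',K)
print('bolt tip side',ray(s,310,173.5,.086), proj(t,[S[0],S[1],.086]))
print(proj(s,W),proj(s,B),proj(s,S),proj(s,[S[0],S[1],.086]))
for a,b,z in (((153,231),(154,231),.086),): print('tip top cam',ray(t,154.5,228,.086))
for n,u1,u2,v,z in (('W',311,343,212,.012),('B',441.3,466.7,242,.026),('S',151,177.5,231,.038)): print(n,np.linalg.norm(ray(t,u1,v,z)-ray(t,u2,v,z)))
# side check of washer / bushing bright centroids
hsv=cv2.cvtColor(s['color'],cv2.COLOR_RGB2HSV)
for n,u,v,m in (('W',351,268,hsv[...,1]<60),('B',347,347,(hsv[...,0]<30)&(hsv[...,1]>120))):
    k,l,st,c=cv2.connectedComponentsWithStats(m[v-30:v+30,u-25:u+25].astype(np.uint8)); print(n,[(x[:5].tolist()) for x in st[1:]], 'offset',u-25,v-30)
o=bot.get_obs(); print(o['time'])
E
```

```text
W [ 0.6137497  -0.03990957  0.012     ] B [ 0.55592554 -0.25777707  0.026     ] S [0.58313452 0.23771928 0.038     ] K [ 0.47661669 -0.01176085  0.026     ]
bolt tip side [0.58364153 0.23427699 0.086     ] (np.float64(154.51357118329628), np.float64(228.1339879074502))
(np.float64(351.06702821188776), np.float64(265.70403843634455)) (np.float64(346.6873222434316), np.float64(340.568550873222)) (np.float64(310.18310300009136), np.float64(192.45408081288082)) (np.float64(309.5245612217287), np.float64(172.92252410036153))
tip top cam [0.58334929 0.23774336 0.086     ]
W 0.05648079332820612
B 0.04411070954174412
S 0.044690062427423245
W [[7, 0, 20, 11, 194], [11, 20, 30, 22, 515]] offset 326 238
B [[37, 0, 13, 9, 82], [10, 15, 30, 32, 821]] offset 322 317
0.2
```

Sizes and both cameras agree to about 2–3 mm. Next I work out the first move, to above the washer with a 20° yaw turn so the last joint stays away from its limit.

```bash
cat >> h.py <<'E'
def go(x,y,z):
    o=bot.get_obs(); A=R.from_euler('xyz',o['tcp_rot'],degrees=True).as_matrix()
    print('t',round(o['time'],2),'pos',o['ee_pos'].round(4),'rot',np.round(o['tcp_rot'],1),'F',np.round(o['wrist_force'],1),'open',round(o['opening'],4),'q6',round(o['q'][5],1))
    print('shift cm',(A.T@(np.array([x,y,z])-o['ee_pos'])*100).round(2))
E
python3 -c "
from h import *
go(.614,-.040,.12)"
```

```text
t 0.2 pos [ 0.2489 -0.4903  0.2308] rot [-180.    -0.    26.9] F [0.3 0.  0.5] open 0.0858 q6 90.0
shift cm [ 52.94 -23.62  11.11]
```

Request:
arm_command(increments=[[-1, 5.29, -2.36, 0.5, 0, 0, 0], [-1, 5.29, -2.36, 0.5, 0, 0, 0], [-1, 5.29, -2.36, 0.5, 0, 0, 0], [-1, 5.29, -2.36, 0.5, 0, 0, 0], [-1, 5.29, -2.36, 0.5, 0, 0, 0], [-1, 5.29, -2.36, 0.5, 0, 0, 0], [-1, 5.29, -2.36, 0.5, 0, 0, 0], [-1, 5.29, -2.36, 0.5, 0, 0, 0], [-1, 5.29, -2.36, 0.5, 0, 0, 0], [-1, 5.29, -2.36, 0.5, 0, 0, 0]], grip_force=40)

```text
time: 1.45
ee_pos: [0.6148, -0.0388, 0.181]
tcp_rot: [180.0, 0.0, 26.9]
wrist_force: [0.1, -1.1, 0.0]
opening: 0.0854
```

Request:
arm_command(increments=[[-1, 0, 0, 2, 0, 0, -10], [-1, 0, 0, 2, 0, 0, -10], [-1, 0, 0, 2, 0, 0, 0], [-1, 0, 0, 2, 0, 0, 0], [-1, 0, 0, 0, 0, 0, 0], [-1, 0, 0, 0, 0, 0, 0]])

```text
time: 2.2
ee_pos: [0.6141, -0.0405, 0.102]
tcp_rot: [180.0, -0.0, 46.9]
wrist_force: [-0.2, 0.4, 0.7]
opening: 0.0856
```

```bash
python3 - <<'E'
from h import *
go(.614,-.040,.02)
c=snap('side','s1'); d=snap('top','t1')
f=lambda i,x,y,w,h:cv2.resize(i[y-h:y+h,x-w:x+w,::-1],(400,400),interpolation=cv2.INTER_CUBIC)
cv2.imwrite('pics/c1.png',np.hstack([f(c['color'],351,235,60,60),f(d['color'],327,212,80,80)]))
E
```

```text
t 2.2 pos [ 0.6141 -0.0405  0.102 ] rot [180.   -0.   46.9] F [-0.2  0.4  0.7] open 0.0856 q6 129.3
shift cm [ 0.03 -0.04  8.2 ]
```

View pics/c1.png

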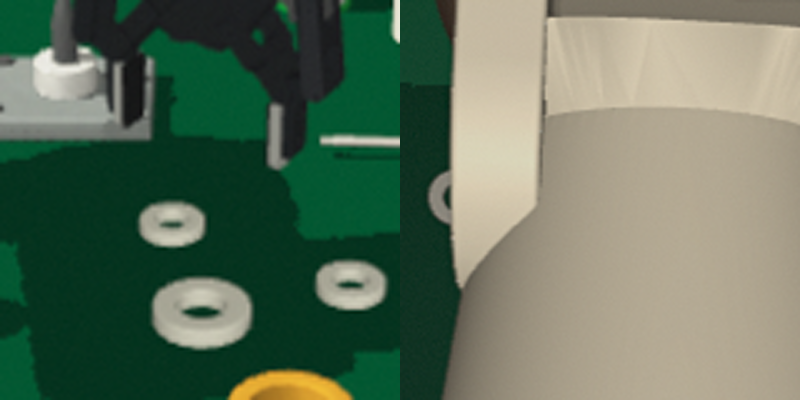

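The side crop shows the open fingers straddling the washer from above, and its neighbours are clear. The arm hides the washer from the top camera. I'm going down.

Request:
arm_command(increments=[[-0.65, 0, 0, 2, 0, 0, 0], [-0.65, 0, 0, 2, 0, 0, 0], [-0.65, 0, 0, 2, 0, 0, 0], [-0.65, 0, 0, 2, 0, 0, 0], [-0.65, 0, 0, 1, 0, 0, 0], [-0.65, 0, 0, 0.8, 0, 0, 0], [-0.65, 0, 0, 0, 0, 0, 0]])

```text
time: 3.18
ee_pos: [0.6137, -0.0405, 0.003]
tcp_rot: [-180.0, 0.0, 46.9]
wrist_force: [-0.2, 0.2, 0.2]
opening: 0.0705
```

```bash
python3 - <<'E'
from h import *
go(.614,-.040,.0)
c=snap('side','s2')
f=lambda i,x,y,w,h:cv2.resize(i[y-h:y+h,x-w:x+w,::-1],(640,480),interpolation=cv2.INTER_CUBIC)
cv2.imwrite('pics/c2.png',f(c['color'],351,255,48,36))
E
```

```text
t 3.17 pos [ 0.6137 -0.0405  0.003 ] rot [-180.     0.    46.9] F [-0.2  0.2  0.2] open 0.0705 q6 129.3
shift cm [ 0.06 -0.01  0.3 ]
```

View pics/c2.png

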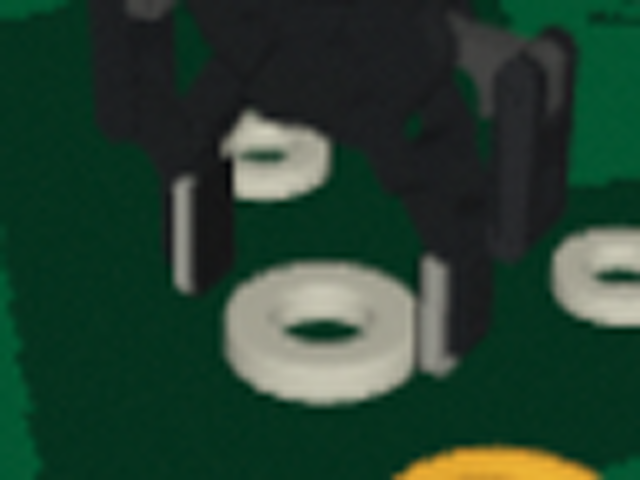

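The fingers straddle the washer evenly. I still need the height of the fingertips above the bench.

```bash
python3 - <<'E'
from h import *
c=bot.camera('side')
P=np.array([.6137,-.0405]);d=np.array([np.cos(np.radians(-43.1)),np.sin(np.radians(-43.1))])
t=np.array([d[1],-d[0]])
f=lambda p:((p[0]-303)*6.667,(p[1]-219)*6.667)
for h in (0,.005,.01,.015):
  print(h,*[np.round(f(proj(c,[*(P+s*d*.035+k*t*.011),h]))) for s in (1,-1) for k in (1,-1)])
E
```

```text
0 [411. 404.] [449. 365.] [194. 332.] [234. 295.]
0.005 [411. 389.] [449. 350.] [194. 317.] [234. 281.]
0.01 [412. 374.] [450. 335.] [194. 302.] [234. 266.]
0.015 [412. 358.] [450. 320.] [193. 287.] [234. 251.]
```

Tips are about 10 mm up, roughly 8 mm of set-back. I'll go 5 mm lower and close.

Request:
arm_command(increments=[[-0.65, 0.05, 0, 0.5, 0, 0, 0], [-0.65, 0, 0, 0, 0, 0, 0], [1, 0, 0, 0, 0, 0, 0], [1, 0, 0, 0, 0, 0, 0], [1, 0, 0, 0, 0, 0, 0], [1, 0, 0, 0, 0, 0, 0], [1, 0, 0, 0, 0, 0, 0]], grip_force=40)

```text
time: 4.15
ee_pos: [0.6144, -0.0401, -0.0014]
tcp_rot: [180.0, -0.0, 46.9]
wrist_force: [-0.7, 0.1, 4.7]
opening: 0.053
```

Request:
arm_command(increments=[[1, 0, 0, -1, 0, 0, 0], [1, 0, 0, -2, 0, 0, 0], [1, 0, 0, -3, 0, 0, 0], [1, 0, 0, -3, 0, 0, 0], [1, 0, 0, -3, 0, 0, 0], [1, 0, 0, 0, 0, 0, 0]])

```text
time: 4.9
ee_pos: [0.6156, -0.0402, 0.1224]
tcp_rot: [179.8, -0.2, 46.9]
wrist_force: [-0.1, 0.0, -0.6]
opening: 0.0531
```

```bash
python3 - <<'E'
from h import *
go(.5832,.2365,.120)
c=snap('side','s3')
u,v=proj(c,bot.get_obs()['ee_pos']);print(u,v);u,v=int(u),int(v)
cv2.imwrite('pics/c3.png',cv2.resize(c['color'][v-36:v+36,u-48:u+48,::-1],(640,480),interpolation=cv2.INTER_CUBIC))
E
```

```text
t 4.9 pos [ 0.6156 -0.0402  0.1224] rot [179.8  -0.2  46.9] F [-0.1  0.  -0.6] open 0.0531 q6 129.3
shift cm [ 18.   -21.27   0.21]
352.2150249572605 214.17264427095589
```

View pics/c3.png

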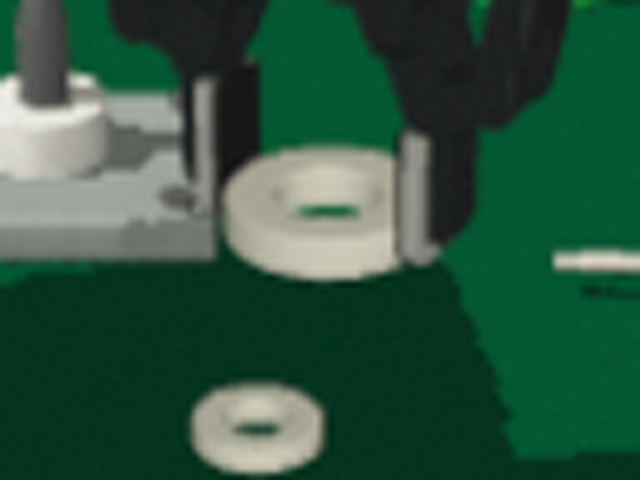

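The washer hangs flat and centred in the grip. Now over the bolt.

Request:
arm_command(increments=[[1, 1.5, -1.77, 0, 0, 0, 0], [1, 3, -3.55, 0, 0, 0, 0], [1, 3, -3.55, 0, 0, 0, 0], [1, 3, -3.55, 0, 0, 0, 0], [1, 3, -3.55, 0, 0, 0, 0], [1, 3, -3.55, 0, 0, 0, 0], [1, 1.5, -1.77, 0, 0, 0, 0], [1, 0, 0, 0, 0, 0, 0], [1, 0, 0, 0, 0, 0, 0]])

```text
time: 6.08
ee_pos: [0.5815, 0.2361, 0.1179]
tcp_rot: [-180.0, 0.1, 46.9]
wrist_force: [-0.4, -0.1, -0.2]
opening: 0.0535
```

```bash
python3 - <<'E'
from h import *
go(.5832,.2367,.0375)
c=snap('side','s4');d=snap('top','t4')
f=lambda i,x,y,w,h:cv2.resize(i[y-h:y+h,x-w:x+w,::-1],(400,400),interpolation=cv2.INTER_CUBIC)
cv2.imwrite('pics/c4.png',np.hstack([f(c['color'],310,175,40,40),f(d['color'],164,231,80,80)]))
E
```

```text
t 6.08 pos [0.5815 0.2361 0.1179] rot [-1.80e+02  1.00e-01  4.69e+01] F [-0.4 -0.1 -0.2] open 0.0535 q6 155.2
shift cm [0.17 0.09 8.04]
```

View pics/c4.png

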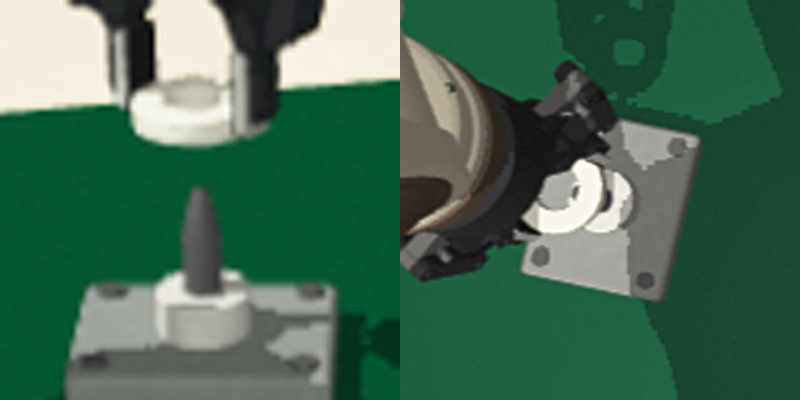

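The washer is square above the bolt, and both views show it centred to about 2 mm. I'll correct slightly and descend part way.

Request:
arm_command(increments=[[1, 0.17, 0.09, 0.5, 0, 0, 0], [1, 0, 0, 1, 0, 0, 0], [1, 0, 0, 1, 0, 0, 0], [1, 0, 0, 1, 0, 0, 0], [1, 0, 0, 1, 0, 0, 0], [1, 0, 0, 1, 0, 0, 0], [1, 0, 0, 0.5, 0, 0, 0], [1, 0, 0, 0, 0, 0, 0]])

```text
time: 7.18
ee_pos: [0.5833, 0.2373, 0.0579]
tcp_rot: [-180.0, 0.0, 46.9]
wrist_force: [0.1, -0.6, -0.6]
opening: 0.0537
```

```bash
python3 -c "
from h import *
go(.5832,.2367,.0375)"
```

```text
t 7.17 pos [0.5833 0.2373 0.0579] rot [-180.     0.    46.9] F [ 0.1 -0.6 -0.6] open 0.0537 q6 155.2
shift cm [-0.05  0.04  2.04]
```

Request:
arm_command(increments=[[1, 0, 0, 1, 0, 0, 0], [1, 0, 0, 0.6, 0, 0, 0], [1, 0, 0, 0.4, 0, 0, 0], [1, 0, 0, 0.1, 0, 0, 0], [1, 0, 0, 0, 0, 0, 0]])

```text
time: 7.8
ee_pos: [0.5835, 0.2374, 0.0374]
tcp_rot: [180.0, -0.0, 46.9]
wrist_force: [1.1, 0.2, -0.1]
opening: 0.0531
```

Request:
arm_command(increments=[[-0.8, 0, 0, 0, 0, 0, 0], [-0.8, 0, 0, 0, 0, 0, 0], [-0.8, 0, 0, 0, 0, 0, 0], [-0.8, 0, 0, -1, 0, 0, 0], [-0.8, 0, 0, -3, 0, 0, 0], [-0.8, 0, 0, -4, 0, 0, 0], [-0.8, 0, 0, -3, 0, 0, 0], [-0.8, 0, 0, 0, 0, 0, 0]])

```text
time: 8.8
ee_pos: [0.5847, 0.2379, 0.151]
tcp_rot: [179.9, -0.3, 46.9]
wrist_force: [0.6, -0.1, -0.3]
opening: 0.0766
```

```bash
python3 - <<'E'
from h import *
go(.556,-.258,.13)
c=snap('side','s5');d=snap('top','t5')
f=lambda i,x,y,w,h:cv2.resize(i[y-h:y+h,x-w:x+w,::-1],(400,400),interpolation=cv2.INTER_CUBIC)
cv2.imwrite('pics/c5.png',np.hstack([f(c['color'],310,185,30,30),f(d['color'],164,231,50,50)]))
E
```

```text
t 8.8 pos [0.5847 0.2379 0.151 ] rot [179.9  -0.3  46.9] F [ 0.6 -0.1 -0.3] open 0.0766 q6 155.2
shift cm [-38.18  31.77   1.99]
```

View pics/c5.png

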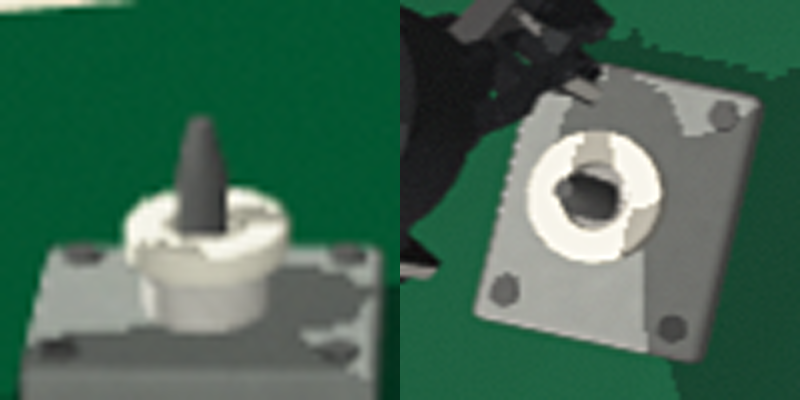

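The washer lies flat on the spacer with the bolt through it, well centred in both views. Now to the small brass bushing.

Request:
arm_command(increments=[[-0.65, -2, 1.67, 0, 0, 0, 0], [-0.65, -4.3, 3.58, 0, 0, 0, 0], [-0.65, -4.3, 3.58, 0, 0, 0, 0], [-0.65, -4.3, 3.58, 0, 0, 0, 0], [-0.65, -4.3, 3.58, 0, 0, 0, 0], [-0.65, -4.3, 3.58, 0, 0, 0, 0], [-0.65, -4.3, 3.58, 0, 0, 0, 0], [-0.65, -4.3, 3.58, 0, 0, 0, 0], [-0.65, -4.3, 3.58, 0, 0, 0, 0], [-0.65, -1.8, 1.5, 0, 0, 0, 0]])

```text
time: 10.15
ee_pos: [0.5537, -0.2613, 0.1457]
tcp_rot: [-179.9, 0.1, 46.8]
wrist_force: [-0.8, -0.0, -0.4]
opening: 0.0702
```

Request:
arm_command(increments=[[-0.65, 0, 0, 2, 0, 0, 0], [-0.65, 0, 0, 3, 0, 0, 0], [-0.65, 0, 0, 3, 0, 0, 0], [-0.65, 0, 0, 1, 0, 0, 0], [-0.65, 0, 0, 0, 0, 0, 0]])

```text
time: 10.78
ee_pos: [0.5546, -0.2583, 0.0568]
tcp_rot: [-179.9, 0.0, 46.9]
wrist_force: [-0.1, -0.5, -0.5]
opening: 0.0704
```

```bash
python3 - <<'E'
from h import *
go(.556,-.258,.002)
c=snap('side','s6')
cv2.imwrite('pics/c6.png',cv2.resize(c['color'][295:295+84,291:291+112,::-1],(640,480),interpolation=cv2.INTER_CUBIC))
E
```

```text
t 10.78 pos [ 0.5546 -0.2583  0.0568] rot [-179.9    0.    46.9] F [-0.1 -0.5 -0.5] open 0.0704 q6 108.1
shift cm [0.12 0.09 5.48]
```

View pics/c6.png

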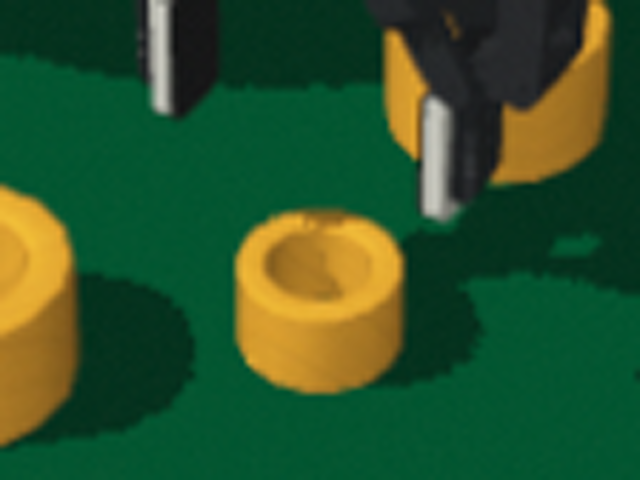

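The small bushing sits between and below the fingers, and its larger neighbours are clear. I'll descend and grip.

Request:
arm_command(increments=[[-0.65, 0.12, 0.09, 1.5, 0, 0, 0], [-0.65, 0, 0, 1.5, 0, 0, 0], [-0.65, 0, 0, 1.5, 0, 0, 0], [-0.65, 0, 0, 0.9, 0, 0, 0], [-0.65, 0, 0, 0, 0, 0, 0], [1, 0, 0, 0, 0, 0, 0], [1, 0, 0, 0, 0, 0, 0], [1, 0, 0, 0, 0, 0, 0], [1, 0, 0, 0, 0, 0, 0], [1, 0, 0, 0, 0, 0, 0]], grip_force=60)

```text
time: 12.08
ee_pos: [0.5569, -0.2589, 0.0045]
tcp_rot: [179.9, -0.0, 46.9]
wrist_force: [-0.4, -0.9, 6.3]
opening: 0.0425
```

```bash
python3 -c "
from h import *
go(.556,-.258,.002)"
```

```text
t 12.07 pos [ 0.5569 -0.2589  0.0045] rot [179.9  -0.   46.9] F [-0.4 -0.9  6.3] open 0.0425 q6 108.2
shift cm [ 0.   -0.13  0.25]
```

Request:
arm_command(increments=[[1, 0, 0, -1, 0, 0, 0], [1, 0, 0, -2, 0, 0, 0], [1, 0, 0, -4, 0, 0, 0], [1, 0, 0, -4, 0, 0, 0], [1, 0, 0, -2, 0, 0, 0], [1, 0, 0, 0, 0, 0, 0]])

```text
time: 12.82
ee_pos: [0.5573, -0.2591, 0.1362]
tcp_rot: [179.8, -0.1, 46.9]
wrist_force: [-0.2, -0.0, -2.3]
opening: 0.0422
```

```bash
python3 - <<'E'
from h import *
go(.5832,.2370,.130)
c=snap('side','s7')
u,v=proj(c,bot.get_obs()['ee_pos']);print(u,v);u,v=int(u),int(v)
cv2.imwrite('pics/c7.png',cv2.resize(c['color'][v-36:v+36,u-48:u+48,::-1],(640,480),interpolation=cv2.INTER_CUBIC))
E
```

```text
t 12.82 pos [ 0.5573 -0.2591  0.1362] rot [ 1.798e+02 -1.000e-01  4.690e+01] F [-0.2 -0.  -2.3] open 0.0422 q6 108.1
shift cm [ 38.   -32.     0.54]
347.67488806168205 280.91584696870535
```

View pics/c7.png

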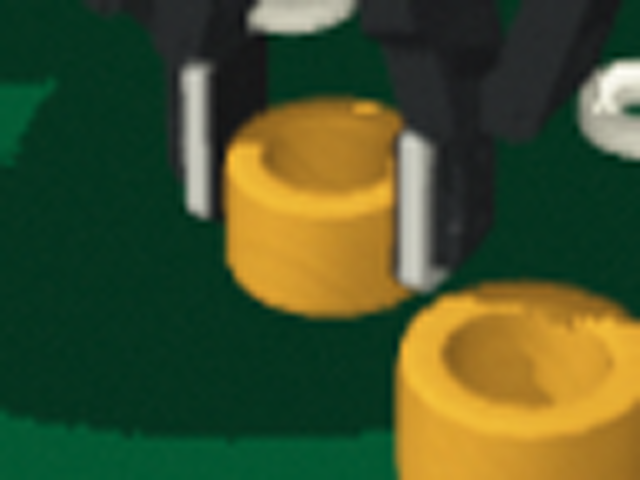

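The bushing is held upright (about 2 N of weight), with its underside about 4 mm below the TCP. Carrying it to the bolt.

Request:
arm_command(increments=[[1, 2, -1.68, 0, 0, 0, 0], [1, 4.3, -3.63, 0, 0, 0, 0], [1, 4.3, -3.63, 0, 0, 0, 0], [1, 4.3, -3.63, 0, 0, 0, 0], [1, 4.3, -3.63, 0, 0, 0, 0], [1, 4.3, -3.63, 0, 0, 0, 0], [1, 4.3, -3.63, 0, 0, 0, 0], [1, 4.3, -3.63, 0, 0, 0, 0], [1, 4, -3.35, 0, 0, 0, 0], [1, 1.5, -1.25, 0, 0, 0, 0]])

```text
time: 14.12
ee_pos: [0.5808, 0.2349, 0.1315]
tcp_rot: [-179.9, 0.1, 47.1]
wrist_force: [-0.1, -0.0, -2.8]
opening: 0.0423
```

Request:
arm_command(increments=[[1, 0.4, -0.34, 0, 0, 0, 0], [1, 0, 0, 0, 0, 0, 0], [1, 0, 0, 0, 0, 0, 0]])

```text
time: 14.5
ee_pos: [0.5821, 0.2363, 0.1333]
tcp_rot: [180.0, 0.0, 46.8]
wrist_force: [0.2, 1.2, -1.3]
opening: 0.042
```

```bash
python3 - <<'E'
from h import *
go(.5832,.2370,.055)
c=snap('side','s8');d=snap('top','t8')
f=lambda i,x,y,w,h:cv2.resize(i[y-h:y+h,x-w:x+w,::-1],(400,400),interpolation=cv2.INTER_CUBIC)
cv2.imwrite('pics/c8.png',np.hstack([f(c['color'],310,170,40,40),f(d['color'],164,231,60,60)]))
E
```

```text
t 14.5 pos [0.5821 0.2363 0.1333] rot [180.    0.   46.8] F [ 0.2  1.2 -1.3] open 0.042 q6 155.3
shift cm [0.13 0.03 7.83]
```

View pics/c8.png

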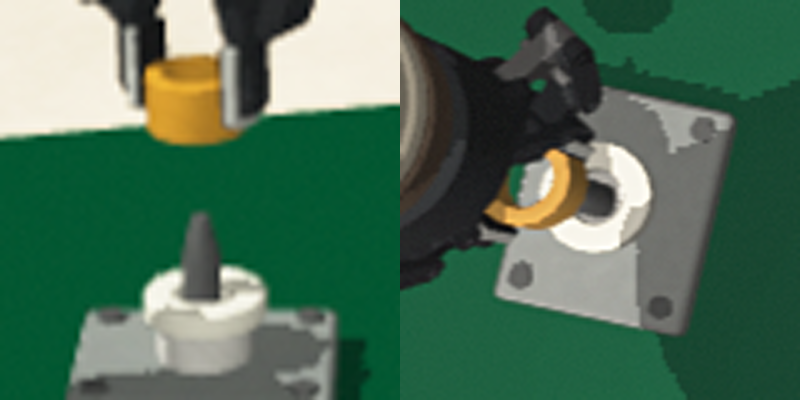

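Bushing is above the bolt, about 2 mm toward -x in the side view. I'll correct by that and descend part way.

Request:
arm_command(increments=[[1, 0.2, 0.1, 0.5, 0, 0, 0], [1, 0, 0, 1, 0, 0, 0], [1, 0, 0, 1, 0, 0, 0], [1, 0, 0, 1, 0, 0, 0], [1, 0, 0, 1, 0, 0, 0], [1, 0, 0, 1, 0, 0, 0], [1, 0, 0, 0.5, 0, 0, 0], [1, 0, 0, 0, 0, 0, 0]])

```text
time: 15.6
ee_pos: [0.5839, 0.2384, 0.0729]
tcp_rot: [-180.0, 0.0, 46.9]
wrist_force: [0.1, -0.2, -1.3]
opening: 0.0423
```

```bash
python3 -c "
from h import *
go(.5835,.2370,.055)"
```

```text
t 15.6 pos [0.5839 0.2384 0.0729] rot [-180.     0.    46.9] F [ 0.1 -0.2 -1.3] open 0.0423 q6 155.3
shift cm [-0.13  0.07  1.79]
```

Request:
arm_command(increments=[[1, -0.1, 0.05, 0.8, 0, 0, 0], [1, 0, 0, 0.6, 0, 0, 0], [1, 0, 0, 0.3, 0, 0, 0], [1, 0, 0, 0.1, 0, 0, 0], [1, 0, 0, 0, 0, 0, 0]])

```text
time: 16.23
ee_pos: [0.5838, 0.2374, 0.0554]
tcp_rot: [180.0, -0.0, 46.9]
wrist_force: [-0.4, 0.5, -2.5]
opening: 0.0426
```

Request:
arm_command(increments=[[0.2, 0, 0, 0.1, 0, 0, 0], [-0.3, 0, 0, 0, 0, 0, 0], [-0.5, 0, 0, 0, 0, 0, 0], [-0.5, 0, 0, 0, 0, 0, 0], [-0.5, 0, 0, -1, 0, 0, 0], [-0.5, 0, 0, -3, 0, 0, 0], [-0.5, 0, 0, -4, 0, 0, 0], [-0.5, 0, 0, -3, 0, 0, 0], [-0.5, 0, 0, 0, 0, 0, 0], [-0.5, 0, 0, 0, 0, 0, 0]])

```text
time: 17.48
ee_pos: [0.5836, 0.2373, 0.1639]
tcp_rot: [-180.0, 0.0, 46.9]
wrist_force: [-0.2, -0.4, -0.0]
opening: 0.0639
```

```bash
python3 - <<'E'
from h import *
go(.5835,.2370,.055)
c=snap('side','s9');d=snap('top','t9')
f=lambda i,x,y,w,h:cv2.resize(i[y-h:y+h,x-w:x+w,::-1],(400,400),interpolation=cv2.INTER_CUBIC)
cv2.imwrite('pics/c9.png',np.hstack([f(c['color'],310,185,30,30),f(d['color'],164,231,50,50)]))
for z in (.038,.05,.076): print(z,proj(d,[.5832,.237,z]),proj(c,[.5832,.237,z]))
E
```

```text
t 17.48 pos [0.5836 0.2373 0.1639] rot [-180.     0.    46.9] F [-0.2 -0.4 -0. ] open 0.0639 q6 155.2
shift cm [-0.03  0.02 10.89]
0.038 (np.float64(164.4270696291364), np.float64(230.95334331535778)) (np.float64(310.26306809942275), np.float64(192.58342566997828))
0.05 (np.float64(162.17154168440885), np.float64(230.2692070610245)) (np.float64(310.1012129150592), np.float64(187.77181100150986))
0.076 (np.float64(157.0382748119798), np.float64(228.71220840853348)) (np.float64(309.74492698243824), np.float64(177.18017857213275))
```

View pics/c9.png

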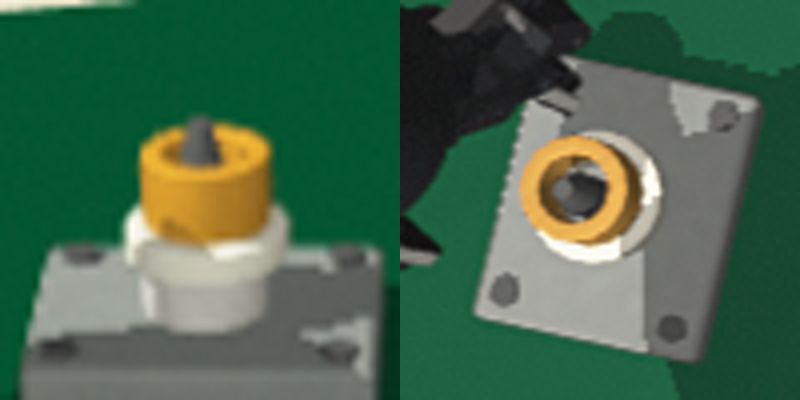

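Bushing stands on the washer with the bolt through it. Its top face is at (157.5,228), against an expected (157.0,228.7). The gripper is about 80 mm clear.

```bash
python3 -c "
from h import *
bot.job_done(); print(bot.get_obs()['time'])"
```

```text
the job is handed in; nothing more can be done
the job is handed in; nothing more can be done
```

The pivot stack is finished. The large white washer was threaded down onto the spacer first, and then the smallest brass bushing down onto the washer. I handed the job in at about 17.6 s of the 54 s allowed; no verdict is reported.

- **Last views (side and top):** both parts lie flat with the bolt through them. The bushing's top face is within about 1 px (1–2 mm) of where it should be.
- **Gripper:** it was open, about 80 mm above the stack, with wrist force near zero.
- **Black bushing:** I never went near it, but I took no separate picture to confirm it stayed put.
- **Disagreement:** the two cameras put the bolt about 3 mm apart in y. I used a value in between, which was well inside the 5 mm of play in the holes.
- **Grip readings:** the openings read 53 mm on the washer and 42 mm on the bushing, 2–3 mm under their nominal 56 and 44 mm. I did not find out why, but both parts were held straight.

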